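# Clip the two hand tools onto their snap hooks

### The job

Hang up the two hand tools on the tool board: push the eye of each one in through the sprung gate of the snap hook of its own colour (green tool on the green hook, orange on the orange), so that the gate snaps shut behind it and the tool hangs still, eye up, in the hook's bend. Do not shift the other things on the table.

Things in the scene. Friction and masses are not known exactly. Their poses are not given: they have to be found in the camera images.
- green_tool: Loose hand tool, green plastic handle, 91 to 176 g, 175 mm long, lying flat. Origin: middle of the handle, on its underside; x along the tool towards its eye, z up. Handle x -45 to +45 mm, 26 mm wide (y), 22 mm high, black ribs. At the -x end a flat steel scraper blade (44 mm wide) to x = -81 mm; at the +x end a steel eye (see point green_bar).
- green_bar (a point): Middle of the straight far bar (along y) of the green tool's eye: tool frame (90.5, 0, 11) mm, axes as the tool's. The eye is a closed flat ring of 7 mm round bar in the tool's plane z = 11 mm: outside x 54 to 94 mm and 46 mm wide; opening x 61 to 87 mm, 32 mm wide.
- green_hook: Fixed 8 mm steel snap hook with green back plate on the board's front. Origin: on the board face, level with the centre line of the bottom bend; x into the board, z up; hook in plane y = 0. A bar runs out at z 85 mm to x -66; from it the spine drops at x -26, bends at z 0 (x -41 to -51) and rises to the nose at x -66, tip at z 28. Inside free x -62 to -30 mm.
- green_seat (a point): Where the centre of an eye's bar rests in the green hook's bend: hook frame (-46, 0, 7.5) mm; axes as the hook's.
- green_gate (a joint): Sprung brass gate of the green hook, 6 mm round, hinged at its top (hook frame x -66, z 82 mm), hanging 54 mm down to the nose tip. 0 = shut; grows to 0.85 rad as it is pushed in towards the board, with about 2 to 5 N; springs shut. An eye bar pushed in 12 mm above the nose tip goes in to about x -47 mm, then down, so that the gate slips off it and shuts above it.
- orange_tool: Loose hand tool, orange plastic handle, 91 to 176 g, 175 mm long, lying flat. Origin: middle of the handle, on its underside; x along the tool towards its eye, z up. Handle x -45 to +45 mm, 26 mm wide (y), 22 mm high, black ribs. At the -x end a forked steel staple lifter (30 mm wide) to x = -81 mm; at the +x end a steel eye (see point orange_bar).
- orange_bar (a point): Middle of the straight far bar (along y) of the orange tool's eye: tool frame (90.5, 0, 11) mm, axes as the tool's. The eye is a closed flat ring of 7 mm round bar in the tool's plane z = 11 mm: outside x 54 to 94 mm and 46 mm wide; opening x 61 to 87 mm, 32 mm wide.
- orange_hook: Fixed 8 mm steel snap hook with orange back plate on the board's front. Origin: on the board face, level with the centre line of the bottom bend; x into the board, z up; hook in plane y = 0. A bar runs out at z 85 mm to x -66; from it the spine drops at x -26, bends at z 0 (x -41 to -51) and rises to the nose at x -66, tip at z 28. Inside free x -62 to -30 mm.
- orange_seat (a point): Where the centre of an eye's bar rests in the orange hook's bend: hook frame (-46, 0, 7.5) mm; axes as the hook's.
- orange_gate (a joint): Sprung brass gate of the orange hook, 6 mm round, hinged at its top (hook frame x -66, z 82 mm), hanging 54 mm down to the nose tip. 0 = shut; grows to 0.85 rad as it is pushed in towards the board, with about 2 to 5 N; springs shut. An eye bar pushed in 12 mm above the nose tip goes in to about x -47 mm, then down, so that the gate slips off it and shuts above it.
- tool_board: Grey upright board on a foot, fixed, 170 mm wide, 338 mm high, 12 mm thick. Origin: middle of its foot, on the table; x backwards, away from the hooks; front face x = -6 mm, foot 12 mm high out to x = -55 mm. The two hooks sit 45 mm either side of its middle, their origins 200 mm above the table; which colour is on which side varies.
- pen_pot: Bystander, loose, not to be shifted: black pen pot holding pens, 83 x 87 x 169 mm. Origin: centre of its underside.
- tape_roll_clear: Bystander, loose, not to be shifted: roll of cream tape lying flat, 97 mm across, 48 high. Origin: centre of its underside.
- tape_roll_blue: Bystander, loose, not to be shifted: roll of blue tape lying flat, 69 mm across, 19 high. Origin: centre of its underside.
- ink_pad: Bystander, loose, not to be shifted: closed flat blue ink pad tin, 64 x 97 x 19 mm. Origin: centre of its underside.

How it is judged:
By the outcome, as a careful person would: the job done as asked, in the order asked, and still so for the second after the job is handed in, with the robot touching nothing.
It also fails if it takes over 72 s, if anything falls off the work surface, if the arm or the gripper's body presses on something with over 40 N, if the wrist force passes 120 N, or if a joint passes its speed limit or range.

### The arm

A 6-joint arm with a two-finger parallel gripper is mounted at the origin on the work surface; the furniture and walls round the work are solid. World frame = base frame: x ahead of the robot, y to its left, z up, the work surface at z = 0. Lengths are in m, angles in rad, forces in N, time in s.
With the tool pointing down it reaches from about 0.35 to 0.775 m from the base axis. Payload 7.3 kg.
Tool frame: the origin (TCP) lies at the very end of the fingers, on their centre line; the grasp point (between the pads) lies robot.grip_point_offset behind it (robot.grip_point_offset is the distance from the TCP to the grasp point, in m); z points along the fingers, y is the direction in which the jaws open and shut (so a half turn about z gives the same grasp; the last joint's range is limited). The gripper opens to 92 mm and grips with 3 to 60 N. Pads are 19 mm wide; open, the fingers measure 130 mm over their backs; the gripper's body (75 mm by 190 mm) begins 47 mm behind the grasp point.
Start: joints at [0.992, 0.342, 1.524, -0, 1.275, -0.146], TCP at [0.22, 0.477, 0.227] pointing down, gripper open.
Joint ranges: [-2.53, 2.53], [-0.77, 2.02], [0.04, 2.7], [-1, 4.14], [0.28, 2.66], [-3.11, 3.11]. Speed limits (rad/s): [2.57, 2.57, 3.14, 3.14, 3.14, 3.14].

### API

Orientations are given as [roll, pitch, yaw] about the fixed x, y, z axes, in that order (R = Rz(yaw) Ry(pitch) Rx(roll)).
In Python, from cell import sensors, vision, hand_in, robot gives the robot as it stands.
- The arm moves only by the tool step_arm, never from a script. Its argument "series" is a list of rows, each a list of 5 numbers: the opening, from 0 (shut) to 1 (fully open), then the shift along the world's x, y, z each as a share of 25 mm, from -1 to 1, then the turn about the world's z as a share of 0.08 rad, from -1 to 1. A call has 1 to 12 rows; each row shifts and turns the commanded pose from where the row before left it; what a row does not reach is not made up. A row lasts 1/10 s, in which the tool goes at most 50 mm and 8.59 degrees, less where a joint would pass 70% of its speed; a pose out of reach is approached as far as the arm can. A call with a number of a shift or a turn outside -1 to 1 is refused whole. A call with a gripper value outside its range is refused whole. The fingers move at their own pace and stop on an object; "squeeze" is the grip in N (left out, the last holds). Time passes only in rows, so rows that do not move let the fingers close. It gives the time, the measured TCP pose, the force and the opening at its end, in the units of the state.
- sensors.observe(): the state, without advancing time (a new reading comes with each control period).
- vision.read_camera(name): name is "scene" or "top" or "wrist"; returns a dict with "pixels" (420x560x3 uint8, blue, green, red), "range_z" (420x560 float32, m along the optical axis (not along the pixel's ray), 0 where there is no reading), "camera_matrix" (3x3 intrinsics, pixels), "k1" (the pictures are not rectified: a ray, as slopes to the right and down, at radius r is drawn at 1 + k1 r^2 times it, then the intrinsics apply), "pose" (4x4, takes a point from camera to world coordinates). Camera axes: x right, y down, z forward; pixel columns grow to the right and rows downward; lengths in m; the calibration is good to about 2 mm. A picture is of the moment at which its call begins.
- hand_in(): hands the job in, once; it reports no verdict.
The state is a dict: "time": time; "qpos": joint angles; "qvel": joint speeds; "joint_efforts": joint torques, N m; "tool_pos": TCP position; "tool_rot": TCP orientation; "contact_force": force on the tool from outside, world axes, zero at the start; "torque": the same for the moment, N m; "opening": finger opening in m.
Only numpy, scipy, OpenCV 4.12 (cv2) and the standard library are available. Lean on these libraries where they do the work, as an engineer would, in place of code of your own. Each camera call takes 0.05 s, during which the arm holds its last target.

## Working session

There is one attempt and no reset: what is moved stays moved. The work goes in short steps, Python scripts to look and compute and a tool call to move; the robot and the scene stay as the last step left them, time stands still between calls to the robot, and variables do not carry over. Pictures are saved under pics/ and viewed, and the job is handed in when it is done.

Besides the shell and the picture viewer there is one more tool, called after "Call:" as a command line: name --pt "numbers of a row" for each row, then --argument value for the rest. step_arm: Moves the arm, as the interface text tells. Its arguments: {"type":"object","properties":{"series":{"type":"array","items":{"type":"array","items":{"type":"number","minimum":-1,"maximum":1}}},"squeeze":{"type":"number"}},"required":["series"]}

```bash
ls; mkdir -p pics; python3 - <<'E'
from cell import sensors, vision, robot
import cv2,numpy as np
s=sensors.observe();print(s)
print({k:getattr(robot,k) for k in dir(robot) if not k.startswith('_')})
for n in ("scene","top","wrist"):
    c=vision.read_camera(n);cv2.imwrite(f"pics/{n}0.png",c["pixels"]);print(n,c["camera_matrix"].tolist(),c["k1"],np.round(c["pose"],4).tolist())
    np.savez(f"pics/{n}0.npz",**c)
E
```

```text
pics
{'time': 0.0, 'qpos': array([ 9.92013152e-01,  3.42720337e-01,  1.52502686e+00, -8.60937477e-07,
        1.27538419e+00, -1.45975421e-01]), 'qvel': array([ 1.31326635e-03, -1.06371643e-03,  1.45880957e-03,  2.78063786e-06,
        8.99593444e-05, -2.44727734e-04]), 'joint_efforts': array([ 6.30788036e-04, -4.31246746e+01, -2.44210660e+01,  7.16690160e-02,
        5.60832547e-02, -1.24039111e-04]), 'tool_pos': array([0.21993911, 0.47626033, 0.22604276]), 'tool_rot': array([-3.14007016e+00, -2.23006039e-04,  2.70878498e+00]), 'contact_force': array([ 0.01061248,  0.27019913, -0.24860812]), 'torque': array([0.02458087, 0.06043686, 0.00122046]), 'opening': 0.09163956973283402}
{'IKError': <class 'cell.IKError'>, 'grip_point_offset': 0.0188}
scene [[539.2254022193439, 0.0, 280.05125413453527], [0.0, 539.2254022193439, 203.20856277000118], [0.0, 0.0, 1.0]] -0.1454961411975084 [[-0.8606, -0.3803, 0.3387, -0.0263], [-0.5092, 0.6298, -0.5866, 0.9277], [0.0098, -0.6773, -0.7357, 1.2246], [0.0, 0.0, 0.0, 1.0]]
top [[451.87811710591933, 0.0, 281.4540468026684], [0.0, 451.87811710591933, 211.8372338743138], [0.0, 0.0, 1.0]] 0.03855684377838431 [[0.0284, -0.9898, 0.1394, 0.3021], [-0.9995, -0.0261, 0.0182, 0.0807], [-0.0144, -0.1398, -0.9901, 1.2868], [0.0, 0.0, 0.0, 1.0]]
wrist [[304.7505268647229, 0.0, 279.437818944848], [0.0, 304.7505268647229, 206.8532027052363], [0.0, 0.0, 1.0]] -0.021323872875507112 [[0.42, 0.8751, 0.2405, 0.1547], [0.9075, -0.4046, -0.1126, 0.5079], [-0.0012, 0.2655, -0.9641, 0.3844], [0.0, 0.0, 0.0, 1.0]]
```

View pics/scene0.png

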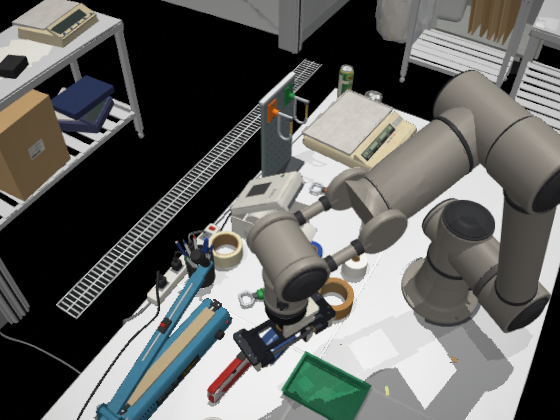

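View pics/top0.png

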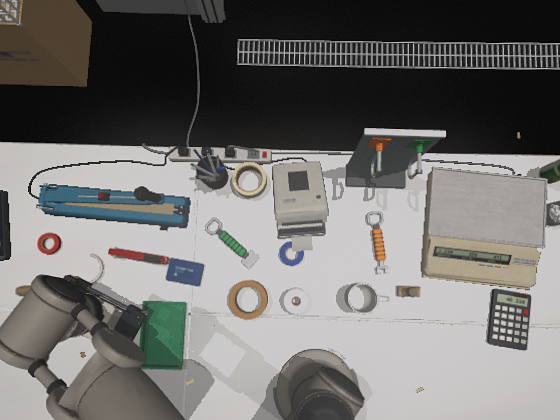

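View pics/wrist0.png

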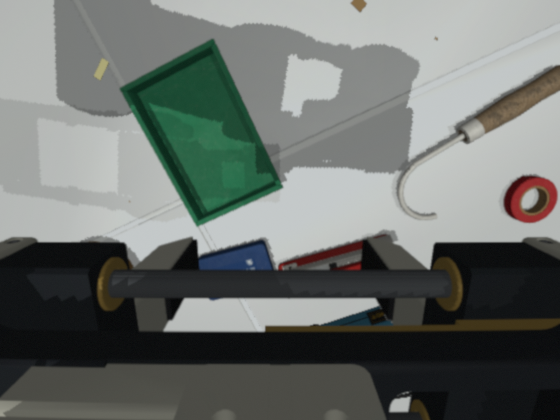

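The top view shows the green tool with its eye at about (212,226) and blade at (250,258), and the orange tool with its eye at (374,218) and fork at (380,268). The board is at (405,133), with the orange hook on the left at (378,145) and the green hook at (419,148). Next I'll measure these points.

```bash
cat > h.py <<'E'
import numpy as np, cv2
def cloud(c):
    K=c["camera_matrix"];k=float(c["k1"]);h,w=c["range_z"].shape
    u,v=np.meshgrid(np.arange(w),np.arange(h))
    p=np.stack([u,v],-1).reshape(-1,1,2).astype(float)
    n=cv2.undistortPoints(p,K,np.array([k,0,0,0.])).reshape(h,w,2)
    z=c["range_z"].astype(float)
    P=np.dstack([n*z[...,None],z]);T=c["pose"]
    W=P@T[:3,:3].T+T[:3,3]; W[z<=0]=np.nan
    return W
def proj(c,X):
    T=np.linalg.inv(c["pose"]);X=np.atleast_2d(X)
    return cv2.projectPoints(X.astype(float),cv2.Rodrigues(T[:3,:3])[0],T[:3,3],c["camera_matrix"],np.array([float(c["k1"]),0,0,0]))[0].reshape(-1,2)
E
cat > m.py <<'E'
from h import *
import sys
for n in ("top","scene"):
    c=dict(np.load(f"pics/{n}0.npz"));W=cloud(c);hsv=cv2.cvtColor(c["pixels"],cv2.COLOR_BGR2HSV)
    if n=="top":
      for v,u in [(300,230),(330,120),(280,340)]: print("table",u,v,np.round(W[v,u],4))
      for nm,(u0,u1,v0,v1),(h0,h1) in [("green",(205,262,215,270),(45,85)),("orange",(360,395,205,280),(5,22))]:
        m=np.zeros(hsv.shape[:2],bool);s=hsv[v0:v1,u0:u1]
        m[v0:v1,u0:u1]=(s[...,0]>=h0)&(s[...,0]<=h1)&(s[...,1]>110)&(s[...,2]>50)
        P=W[m];P=P[P[:,2]>0.014]; print(nm,m.sum(),len(P),np.round(P.mean(0),4),np.round(np.percentile(P[:,2],[5,50,95]),4))
        r=cv2.minAreaRect((P[:,:2]*1000).astype(np.float32));print(" rect",r)
        S=W[v0:v1,u0:u1].reshape(-1,3);S=S[(S[:,2]>0.006)&(S[:,2]<0.04)];r=cv2.minAreaRect((S[:,:2]*1000).astype(np.float32));print(" all>6mm",len(S),r)
    # zoomed
for n,(u0,u1,v0,v1) in {"top":(350,460,120,285),"scene":(250,330,60,190)}.items():
    c=dict(np.load(f"pics/{n}0.npz"));im=c["pixels"][v0:v1,u0:u1];f=min(780/(u1-u0),590/(v1-v0));cv2.imwrite(f"pics/z_{n}.png",cv2.resize(im,None,fx=f,fy=f,interpolation=cv2.INTER_CUBIC));print(f)
E
python3 m.py
```

```text
table 230 300 [0.233  0.2354 0.0464]
table 120 330 [0.1829 0.4223 0.3333]
table 340 280 [ 0.2944 -0.0652  0.0017]
green 123 123 [0.3874 0.2394 0.0219] [0.0173 0.0223 0.0263]
 rect ((387.69830322265625, 239.86727905273438), (82.44778442382812, 20.63835906982422), 50.06871795654297)
 all>6mm 636 ((395.3785400390625, 241.252197265625), (154.5207061767578, 151.99453735351562), 4.536186218261719)
orange 265 262 [ 0.3969 -0.1693  0.0217] [0.0171 0.022  0.0261]
 rect ((396.5791931152344, -170.08114624023438), (86.80341339111328, 25.19386100769043), 6.839431285858154)
 all>6mm 558 ((407.8600769042969, -165.21743774414062), (92.23003387451172, 203.25247192382812), 87.50242614746094)
3.5757575757575757
4.538461538461538
```

View pics/z_top.png

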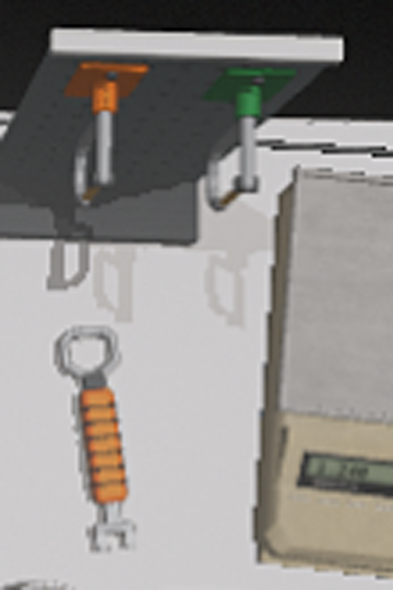

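View pics/z_scene.png

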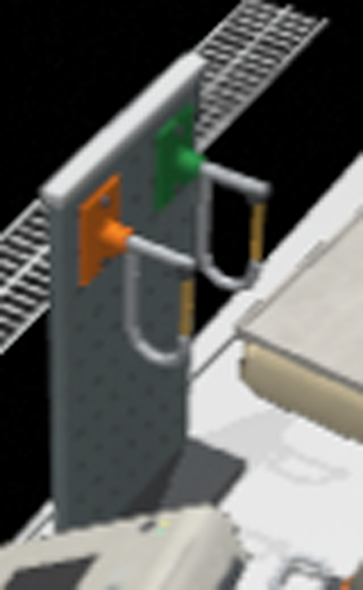

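```bash
cat > b.py <<'E'
from h import *
for n,(u0,u1,v0,v1) in {"top":(345,450,120,190),"scene":(250,320,60,190)}.items():
    c=dict(np.load(f"pics/{n}0.npz"));W=cloud(c)[v0:v1,u0:u1].reshape(-1,3)
    T=W[(W[:,2]>0.33)&(W[:,2]<0.346)]
    print(n,"top edge",len(T),np.round(T.mean(0),4),cv2.minAreaRect((T[:,:2]*1000).astype(np.float32)))
    F=W[(W[:,2]>0.05)&(W[:,2]<0.325)&(W[:,0]>0.5)];F=F[np.abs(F[:,0]-np.median(F[:,0]))<0.02]
    A=np.c_[F[:,1],F[:,2],np.ones(len(F))]
    for _ in range(6):
        s=np.linalg.lstsq(A,F[:,0],rcond=None)[0];r=F[:,0]-A@s;k=np.abs(r)<max(0.003,2*np.median(abs(r)));F=F[k];A=A[k]
    print(" face x=ay+bz+c",s,len(F),r.std(),np.round([F.min(0),F.max(0)],4).tolist())
    H=W[(W[:,2]>0.15)&(W[:,2]<0.31)];d=H[:,0]-(s[0]*H[:,1]+s[1]*H[:,2]+s[2]);H=H[(d<-0.008)&(d>-0.1)];
    for q in H[np.argsort(H[:,1])][::3]: print(np.round(q,3),end=' ')
    print()
E
python3 b.py
```

```text
top top edge 644 [ 0.6155 -0.162   0.3374] ((616.6030883789062, -161.4121856689453), (175.06044006347656, 17.195384979248047), 89.19221496582031)
 face x=ay+bz+c [ 0.02091136 -0.00346431  0.61533893] 1445 0.0007681237802757514 [[0.6049, -0.3486, 0.05], [0.6162, -0.0769, 0.3236]]
[ 0.588 -0.214  0.286] [ 0.546 -0.214  0.287] [ 0.6   -0.213  0.291] [ 0.598 -0.213  0.292] [ 0.581 -0.212  0.286] [ 0.578 -0.212  0.287] [ 0.587 -0.212  0.288] [ 0.585 -0.211  0.289] [ 0.568 -0.211  0.289] [ 0.571 -0.211  0.289] [ 0.555 -0.211  0.289] [ 0.566 -0.211  0.291] [ 0.593 -0.21   0.292] [ 0.588 -0.21   0.293] [ 0.571 -0.21   0.201] [ 0.566 -0.21   0.202] [ 0.581 -0.21   0.213] [ 0.578 -0.209  0.289] [ 0.569 -0.209  0.288] [ 0.578 -0.209  0.205] [ 0.582 -0.209  0.29 ] [ 0.598 -0.209  0.291] [ 0.573 -0.209  0.29 ] [ 0.56  -0.208  0.207] [ 0.54  -0.208  0.29 ] [ 0.559 -0.208  0.291] [ 0.54  -0.208  0.284] [ 0.587 -0.207  0.295] [ 0.59  -0.207  0.296] [ 0.558 -0.207  0.203] [ 0.562 -0.207  0.288] [ 0.581 -0.207  0.241] [ 0.542 -0.207  0.222] [ 0.557 -0.207  0.289] [ 0.542 -0.206  0.265] [ 0.577 -0.206 
[... 7258 characters left out ...]
 [0.549 0.028 0.156] [0.546 0.029 0.159] [0.535 0.03  0.165] [0.518 0.031 0.175] [0.531 0.031 0.169] [0.534 0.032 0.164] [0.556 0.033 0.153] [0.539 0.033 0.162] [0.522 0.036 0.174] [0.524 0.036 0.173] [0.537 0.038 0.164] [0.523 0.039 0.172] [0.525 0.041 0.169] [0.515 0.042 0.179] [0.533 0.043 0.166] [0.552 0.045 0.154] [0.535 0.045 0.163] [0.528 0.046 0.171] [0.531 0.047 0.167] [0.55  0.048 0.153] [0.543 0.049 0.158] [0.552 0.05  0.155] [0.534 0.052 0.165] [0.53  0.053 0.168] [0.532 0.055 0.165] [0.542 0.056 0.16 ] [0.552 0.056 0.152] [0.522 0.057 0.176] [0.54  0.058 0.16 ] [0.552 0.06  0.151] [0.532 0.06  0.166] [0.538 0.062 0.16 ] [0.547 0.063 0.157] [0.527 0.064 0.168] [0.522 0.067 0.173]
```

```bash
cat > o.py <<'E'
from h import *
T={"green":(0.3877,0.2399,50.1),"orange":(0.3966,-0.1701,6.8)}
H={"orange":(0.610,-0.1145),"green":(0.608,-0.2035)}
def toolpts(t,P):
    x,y,a=t;a=np.radians(a);P=np.array(P,float)/1000;return np.c_[x+np.cos(a)*P[:,0]-np.sin(a)*P[:,1],y+np.sin(a)*P[:,0]+np.cos(a)*P[:,1],P[:,2]]
def hookpts(h,P,yaw=-0.022):
    P=np.array(P,float)/1000;c,s=np.cos(yaw),np.sin(yaw);return np.c_[h[0]+c*P[:,0]-s*P[:,1],h[1]+s*P[:,0]+c*P[:,1],0.2+P[:,2]]
if __name__=="__main__":
  out=[]
  for n in ("top","scene"):
    c=dict(np.load(f"pics/{n}0.npz"));f=5
    big=cv2.resize(c["pixels"],None,fx=f,fy=f,interpolation=cv2.INTER_CUBIC)
    def pl(X,col,cl=False):
        p=((proj(c,X)+.5)*f-.5);cv2.polylines(big,[np.round(p).astype(int)],cl,col,1)
    for k,t in T.items():
        for hh in (22,):pl(toolpts(t,[[-45,-13,hh],[45,-13,hh],[45,13,hh],[-45,13,hh]]),(255,0,255),True)
        pl(toolpts(t,[[90.5,-16,11],[90.5,16,11]]),(255,0,0));pl(toolpts(t,[[54,-23,11],[94,-23,11],[94,23,11],[54,23,11]]),(255,0,255),True);pl(toolpts(t,[[-81,-15,11],[-81,15,11]]),(255,0,0))
    for k,h in H.items():
        pl(hookpts(h,[[0,0,85],[-66,0,85],[-66,0,0+10],[-51,0,0],[-41,0,0],[-26,0,10],[-26,0,85]]),(255,0,255))
    crops={"top":[(195,265,210,275),(345,450,120,280)],"scene":[(255,325,75,180)]}[n]
    for i,(a,b,d,e) in enumerate(crops):
        im=big[d*f:e*f,a*f:b*f];im=im[:,:];g=min(800/im.shape[1],600/im.shape[0]);cv2.imwrite(f"pics/ov_{n}{i}.png",cv2.resize(im,None,fx=g,fy=g))
E
python3 o.py
```

```text
(no output)
```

View pics/ov_top0.png

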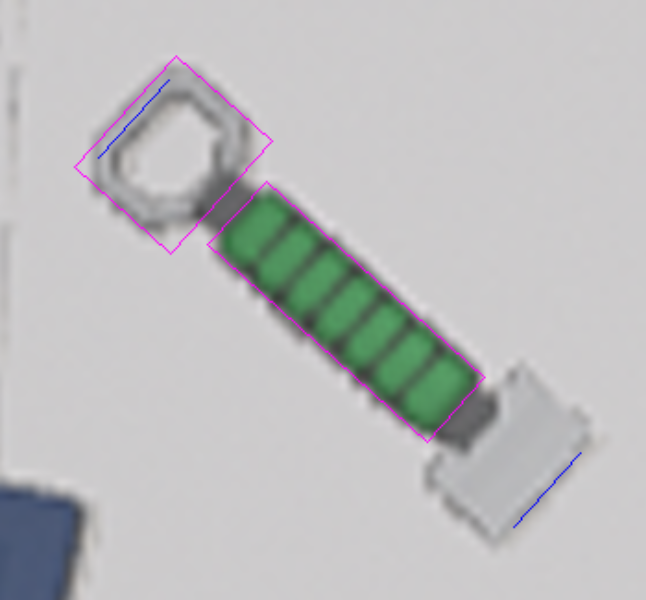

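View pics/ov_top1.png

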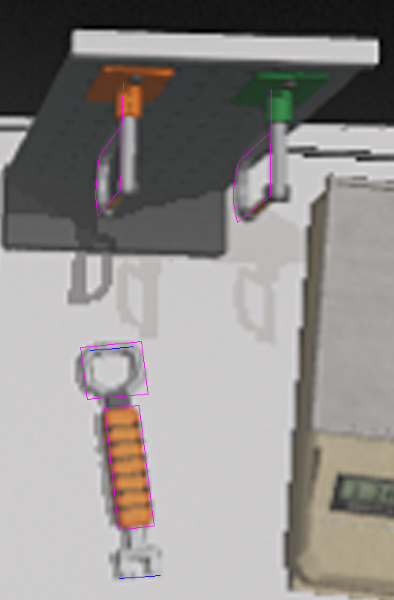

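View pics/ov_scene0.png

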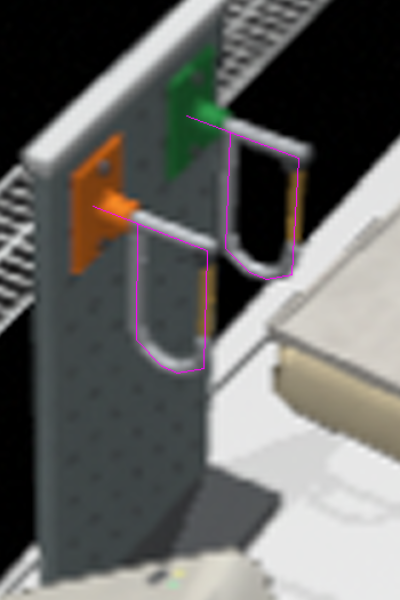

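Call:
step_arm --pt "1 0.73 -0.59 0 1" --pt "1 0.73 -0.59 0 1" --pt "1 0.73 -0.59 0 1" --pt "1 0.73 -0.59 0 1" --pt "1 0.73 -0.59 0 1" --pt "1 0.73 -0.59 0 1" --pt "1 0.73 -0.59 0 1" --pt "1 0.73 -0.59 0 1" --pt "1 0.73 -0.59 0 1" --pt "1 0.73 -0.59 0 1" --pt "1 0.73 -0.59 0 1" --pt "1 0.73 -0.59 0 1"

```text
time: 1.35
tool_pos: [0.4397, 0.2989, 0.2265]
tool_rot: [3.141, -0.001, -2.611]
contact_force: [0.9, 0.1, 0.2]
opening: 0.0916
```

Call:
step_arm --pt "1 0 0 0 0.87" --pt "1 0 0 0 0.87" --pt "1 0 0 0 0.87" --pt "1 0 0 0 0.87" --pt "1 0 0 0 0.87" --pt "1 0 0 0 0" --pt "1 0 0 0 0"

```text
time: 2.05
tool_pos: [0.4391, 0.2996, 0.2265]
tool_rot: [3.141, -0.0, -2.268]
contact_force: [-0.4, 0.5, 0.3]
opening: 0.0918
```

```bash
cat > look.py <<'E'
import sys,numpy as np,cv2
from cell import sensors,vision
tag=sys.argv[1]
for n in sys.argv[2:]:
    c=vision.read_camera(n);np.savez(f"pics/{n}{tag}.npz",**c);cv2.imwrite(f"pics/{n}{tag}.png",c["pixels"])
s=sensors.observe();print(s["time"],np.round(s["tool_pos"],4),np.round(s["tool_rot"],4),np.round(s["contact_force"],2),round(s["opening"],4))
E
python3 look.py 1 wrist top
```

```text
2.15 [0.4391 0.2996 0.2266] [ 3.1414e+00 -2.0000e-04 -2.2677e+00] [-0.35 -0.59  0.19] 0.0918
```

View pics/wrist1.png

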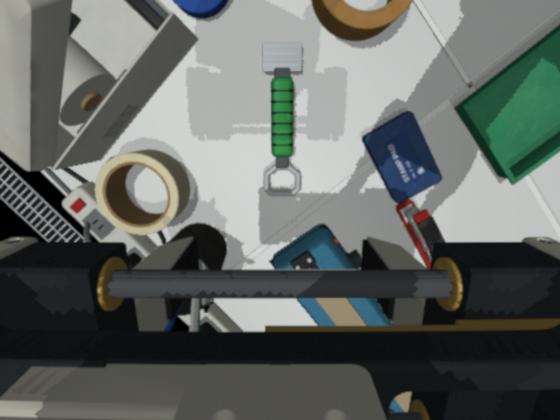

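The wrist view shows the green tool lying straight along image column 282, with its blade at row 55 and its eye at row 180. I'll check my fit against this view.

```bash
cat > fit.py <<'E'
from h import *
from o import toolpts
from scipy.optimize import minimize
import sys
# handle coloured mask on z=22..: silhouette fit of handle + eye hole + blade tip
def fit(npz,hr,roi,t0,tag,L=None):
    c=dict(np.load(npz));hsv=cv2.cvtColor(c["pixels"],cv2.COLOR_BGR2HSV)
    u0,u1,v0,v1=roi;f=4
    m=np.zeros(hsv.shape[:2],np.uint8);s=hsv[v0:v1,u0:u1]
    m[v0:v1,u0:u1]=((s[...,0]>=hr[0])&(s[...,0]<=hr[1])&(s[...,1]>90)&(s[...,2]>40))*255
    m=cv2.morphologyEx(m,cv2.MORPH_CLOSE,np.ones((5,5)))
    M=cv2.resize(m,None,fx=f,fy=f,interpolation=cv2.INTER_LINEAR)>127
    box=[[a,b,h] for a in(-45,45) for b in(-12,12) for h in (2,22)]
    def sil(p):
        q=(proj(c,toolpts((p[0],p[1],p[2]),box))+.5)*f-.5
        r=np.zeros(M.shape,np.uint8);cv2.fillConvexPoly(r,np.round(cv2.convexHull(q.astype(np.float32))*16).astype(int),1,shift=4);return r>0
    def cost(d):
        r=sil((t0[0]+d[0]/1000,t0[1]+d[1]/1000,t0[2]+d[2]));return (r^M).sum()/M.sum()
    best=minimize(cost,[0,0,0],method="Nelder-Mead",options=dict(initial_simplex=[[0,0,0],[4,0,0],[0,4,0],[0,0,3]]))
    d=best.x;t=(t0[0]+d[0]/1000,t0[1]+d[1]/1000,t0[2]+d[2]);print(npz,np.round(t,4),"cost",round(best.fun,3))
    big=cv2.resize(c["pixels"],None,fx=f,fy=f,interpolation=cv2.INTER_CUBIC)
    for P in ([[-45,-13,22],[45,-13,22],[45,13,22],[-45,13,22]],[[54,-23,11],[94,-23,11],[94,23,11],[54,23,11]],[[90.5,-12,11],[90.5,12,11]],[[-81,-15,11],[-81,15,11]]):
        q=(proj(c,toolpts(t,P))+.5)*f-.5;cv2.polylines(big,[np.round(q).astype(int)],True,(255,0,255),1)
    im=big[v0*f:v1*f,u0*f:u1*f];g=min(800/im.shape[1],600/im.shape[0]);cv2.imwrite(f"pics/fit_{tag}.png",cv2.resize(im,None,fx=g,fy=g))
    return t
if __name__=="__main__":
    fit("pics/wrist1.npz",(45,85),(230,340,30,210),(0.3877,0.2399,50.1),"w1")
    fit("pics/top1.npz",(45,85),(200,265,212,272),(0.3877,0.2399,50.1),"t1")
    fit("pics/top0.npz",(5,22),(355,400,200,285),(0.3966,-0.1701,6.8),"t0o")
E
python3 fit.py
```

```text
pics/wrist1.npz [ 0.3869  0.2441 49.6195] cost 0.062
pics/top1.npz [ 0.3888  0.2411 49.2475] cost 0.264
pics/top0.npz [ 0.3981 -0.1705  8.0293] cost 0.183
```

View pics/fit_w1.png

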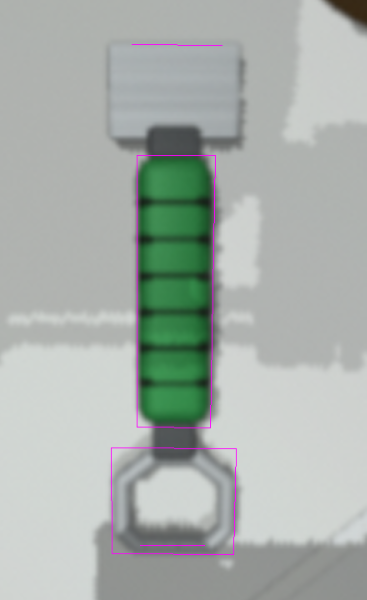

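Call:
step_arm --pt "1 -0.65 -0.714 -0.6 0" --pt "1 -0.65 -0.714 -0.6 0" --pt "1 -0.65 -0.714 -0.6 0" --pt "1 -0.65 -0.714 -0.6 0" --pt "1 0 0 -1 0" --pt "1 0 0 -1 0" --pt "1 0 0 -1 0" --pt "1 0 0 -1 0" --pt "1 0 0 -1 0" --pt "1 0 0 -0.8 0" --pt "1 0 0 -0.4 0" --pt "1 0 0 -0.2 0"

```text
time: 3.35
tool_pos: [0.374, 0.2282, 0.0061]
tool_rot: [3.141, -0.001, -2.267]
contact_force: [-0.5, 0.4, 1.0]
opening: 0.092
```

Call:
step_arm --squeeze 35 --pt "1 0 0 -0.1 0" --pt "0 0 0 0 0" --pt "0 0 0 0 0" --pt "0 0 0 0 0" --pt "0 0 0 0 0" --pt "0 0 0 0 0" --pt "0 0 0 0 0" --pt "0 0 0 0 0"

```text
time: 4.15
tool_pos: [0.3742, 0.2282, 0.0043]
tool_rot: [3.142, 0.0, -2.266]
contact_force: [-0.3, -0.5, -0.8]
opening: 0.0406
```

Call:
step_arm --pt "0 0 0 0 0" --pt "0 0 0 0 0" --pt "0 0 0 0 0"

```text
time: 4.45
tool_pos: [0.3742, 0.2282, 0.0042]
tool_rot: [3.141, -0.0, -2.266]
contact_force: [0.3, -0.5, 0.7]
opening: 0.0255
```

```bash
python3 - <<'E'
from h import *
c=dict(np.load("pics/top1.npz"));W=cloud(c)
for y0,y1 in [(.1,.2),(0,.1),(-.1,0),(-.2,-.1),(-.3,-.2),(-.4,-.3)]:
    m=(W[...,1]>y0)&(W[...,1]<y1)&(W[...,0]>.25)&(W[...,0]<.53);print(y0,np.nanpercentile(W[...,2][m],[50,99,100]).round(3))
E
```

```text
0.1 [0.015 0.676 0.681]
0 [0.055 0.214 0.22 ]
-0.1 [0.001 0.207 0.216]
-0.2 [0.001 0.084 0.094]
-0.3 [0.001 0.077 0.082]
-0.4 [0.067 0.079 0.082]
```

Call:
step_arm --pt "0 0 0 0.5 0" --pt "0 0 0 1 0" --pt "0 0 0 1 0" --pt "0 0 0 1 -1" --pt "0 0 0 1 -1" --pt "0 0 0 1 -1" --pt "0 0 0 1 -1" --pt "0 0 0 1 -1" --pt "0 0 0 1 -1" --pt "0 0 0 0.9 -1" --pt "0 0 0 0 -1" --pt "0 0 0 0 -1"

```text
time: 5.65
tool_pos: [0.3741, 0.2282, 0.2397]
tool_rot: [3.141, 0.001, -2.99]
contact_force: [-0.3, -0.1, -1.7]
opening: 0.0258
```

Call:
step_arm --pt "0 0 -0.5 0.7 -0.7" --pt "0 0 -1 0.7 -0.7" --pt "0 0.1 -1 0 -0.74" --pt "0 0.1 -1 0 0" --pt "0 0.1 -1 0 0" --pt "0 0.1 -1 0 0" --pt "0 0.1 -1 0 0" --pt "0 0.1 -1 0 0" --pt "0 0.1 -1 0 0" --pt "0 0.1 -1 0 0" --pt "0 0.1 -1 0 0" --pt "0 0.1 -1 0 0"

```text
time: 6.85
tool_pos: [0.3988, -0.0602, 0.2739]
tool_rot: [3.141, -0.001, 3.126]
contact_force: [-0.0, 1.2, -1.4]
opening: 0.0256
```

Call:
step_arm --pt "0 0 -1 0 0" --pt "0 0 -1 0 0" --pt "0 0 -1 0 0" --pt "0 0 -1 0 0" --pt "0 0 -1 0 0" --pt "0 0 -0.7 -0.7 0" --pt "0 0 0 -0.7 0" --pt "0 0 0 0 0" --pt "0 0 0 0 0"

```text
time: 7.75
tool_pos: [0.399, -0.2015, 0.2393]
tool_rot: [3.141, -0.001, 3.126]
contact_force: [0.3, -0.3, -1.1]
opening: 0.0259
```

```bash
python3 look.py 2 wrist top scene
```

```text
7.9 [ 0.3996 -0.2017  0.2401] [-3.1408e+00  1.3000e-03  3.1263e+00] [ 0.43  0.   -2.19] 0.0259
```

View pics/wrist2.png

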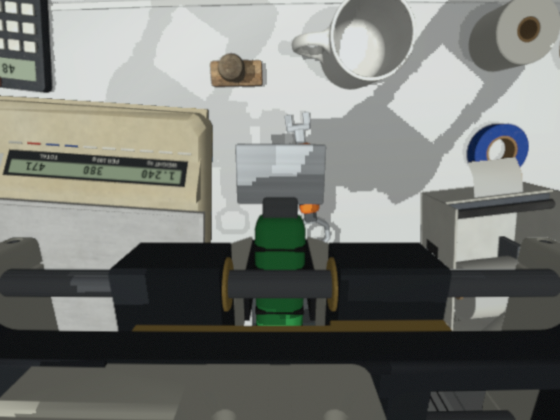

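View pics/top2.png

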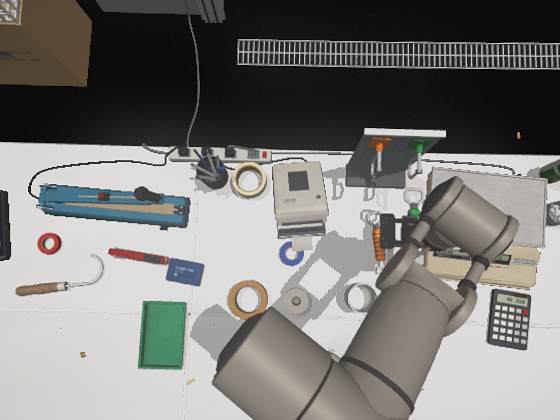

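View pics/scene2.png

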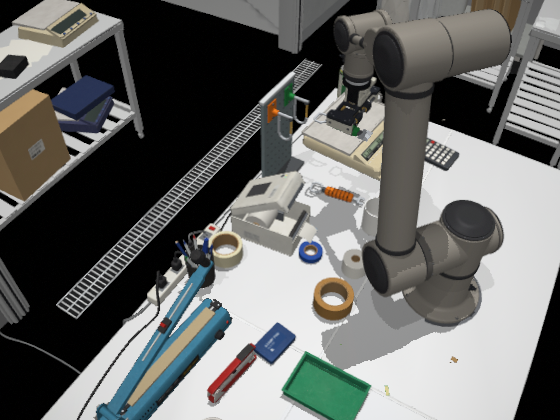

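The tool is held in front of the green hook. In the top view its eye is at about (414,196) and the hook at (419,148). I'll overlay the predictions on zoomed crops to compare bar and hook.

```bash
cat > ov2.py <<'E'
from h import *
from o import hookpts
import sys
tag=sys.argv[1];G=float(sys.argv[2]) ; st=[float(v) for v in sys.argv[3:7]] # tcp x y z yaw(tool)
H={"orange":(0.609,-0.1175),"green":(0.607,-0.2065)}
def held(P):
    P=np.array(P,float)/1000;c,s=np.cos(st[3]),np.sin(st[3]);X=P[:,0]+G
    return np.c_[st[0]+c*X-s*P[:,1],st[1]+s*X+c*P[:,1],st[2]-0.0043+P[:,2]]
for n,(a,b,d,e) in {"top":(360,450,125,245),"scene":(260,385,70,165)}.items():
    c=dict(np.load(f"pics/{n}{tag}.npz"));f=6
    big=cv2.resize(c["pixels"],None,fx=f,fy=f,interpolation=cv2.INTER_CUBIC)
    def pl(X,col,cl=False):cv2.polylines(big,[np.round((proj(c,X)+.5)*f-.5).astype(int)],cl,col,1)
    for h in H.values(): pl(hookpts(h,[[0,0,85],[-66,0,85],[-66,0,10],[-51,0,0],[-41,0,0],[-26,0,10],[-26,0,85]]),(255,0,255))
    pl(held([[54,-23,11],[94,-23,11],[94,23,11],[54,23,11]]),(255,0,255),True);pl(held([[90.5,-16,11],[90.5,16,11]]),(255,0,0))
    im=big[d*f:e*f,a*f:b*f];g=min(800/im.shape[1],600/im.shape[0]);cv2.imwrite(f"pics/ovh_{n}{tag}.png",cv2.resize(im,None,fx=g,fy=g))
E
python3 ov2.py 2 0.02 0.3993 -0.2016 0.2397 -0.0153
```

```text
(no output)
```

View pics/ovh_top2.png

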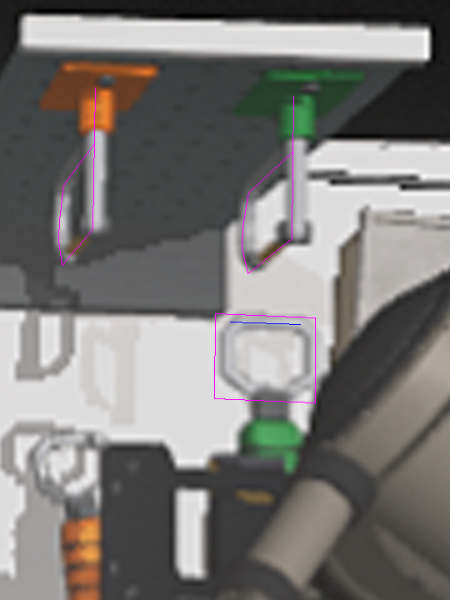

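View pics/ovh_scene2.png

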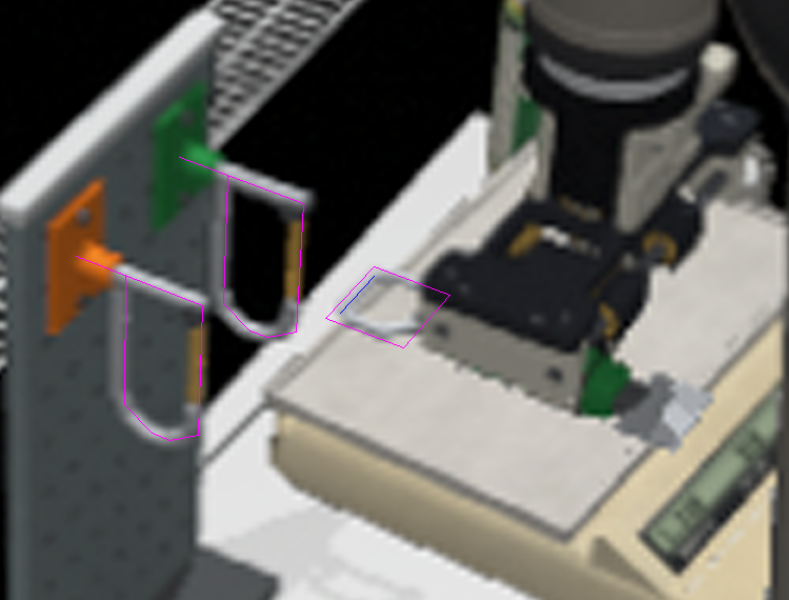

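Call:
step_arm --pt "0 0 -0.1 -0.22 0" --pt "0 0.35 0 0 0" --pt "0 0.35 0 0 0" --pt "0 0.35 0 0 0" --pt "0 0.35 0 0 0" --pt "0 0.35 0 0 0"

```text
time: 8.5
tool_pos: [0.4433, -0.2042, 0.2335]
tool_rot: [3.141, -0.001, 3.126]
contact_force: [-3.6, 0.0, -0.5]
opening: 0.0257
```

Call:
step_arm --pt "0 0.2 0 0 0" --pt "0 0.17 0 0 0" --pt "0 0 0 0 0"

```text
time: 8.8
tool_pos: [0.4522, -0.2041, 0.2333]
tool_rot: [3.141, -0.001, 3.126]
contact_force: [-2.3, 0.5, -3.8]
opening: 0.026
```

```bash
python3 look.py 3 top scene; python3 ov2.py 3 0.018 $(python3 -c "
from cell import sensors
import math
s=sensors.observe();p=s['tool_pos'];print(*p,-0.0153)")
```

```text
8.9 [ 0.4518 -0.2041  0.2333] [ 3.1409e+00 -1.3000e-03  3.1257e+00] [-2.41 -0.92 -3.57] 0.0257
```

View pics/ovh_top3.png

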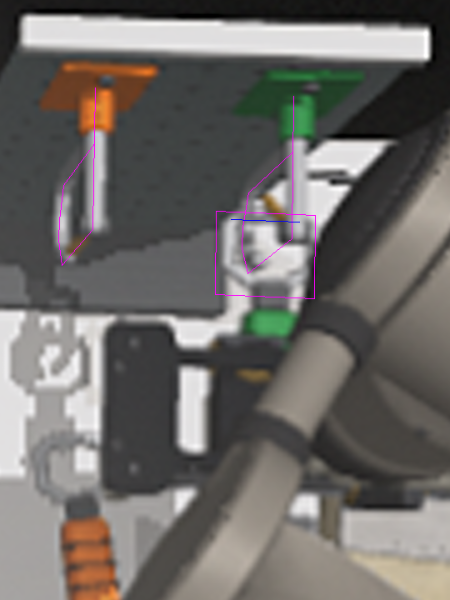

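View pics/ovh_scene3.png

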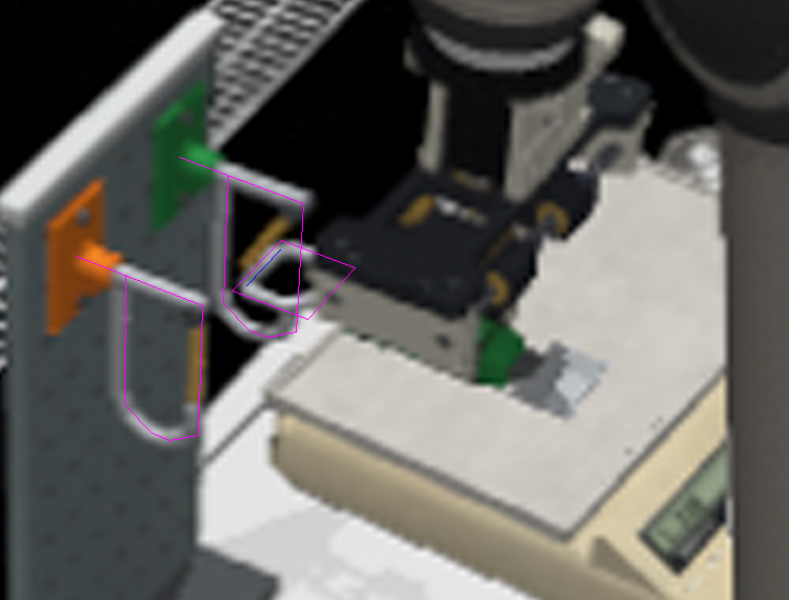

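The gate is pushed in behind the bar in both views, and the ring surrounds the nose. Now I'll lower it.

Call:
step_arm --pt "0 0 0 -0.3 0" --pt "0 0 0 -0.3 0" --pt "0 0 0 -0.3 0" --pt "0 0 0 -0.2 0" --pt "0 0 0 0 0"

```text
time: 9.4
tool_pos: [0.4521, -0.2041, 0.2055]
tool_rot: [3.141, -0.001, 3.126]
contact_force: [0.3, -0.5, -1.6]
opening: 0.0258
```

```bash
python3 look.py 4 top scene; python3 ov2.py 4 0.018 $(python3 -c "
from cell import sensors
import math
s=sensors.observe();p=s['tool_pos'];print(*p,-0.0153)")
```

```text
9.5 [ 0.4524 -0.2044  0.2063] [-3.1416e+00  4.0000e-04  3.1256e+00] [ 0.49  0.55 -1.48] 0.0257
```

View pics/ovh_scene4.png

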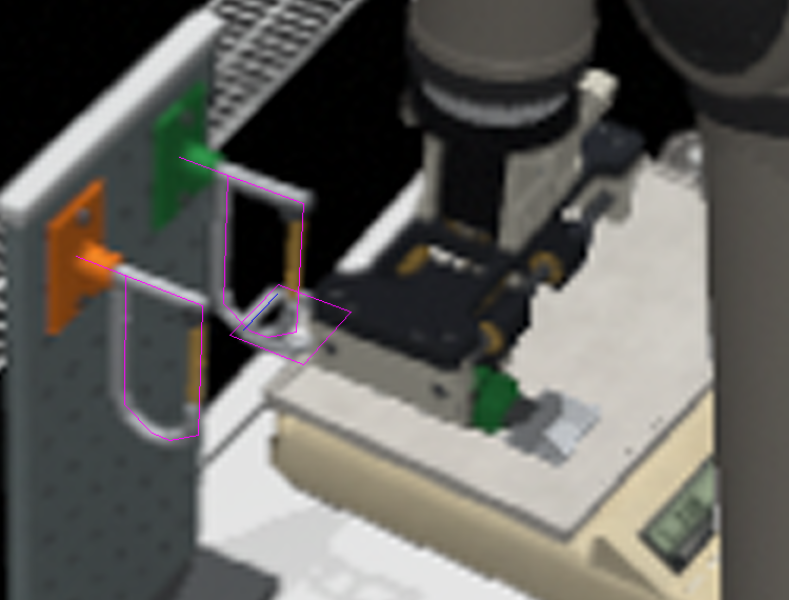

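View pics/ovh_top4.png

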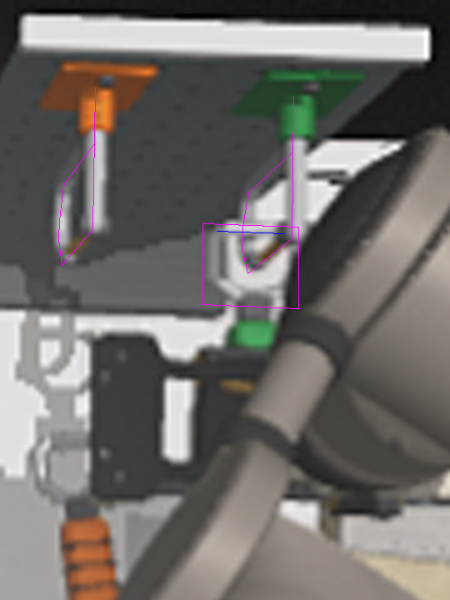

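Gate shut above the bar. Now I'll lower the handle along an arc with a light grip, so the tool turns in the pads and hangs gently.

Call:
step_arm --squeeze 4 --pt "0 0 0 -0.16 0" --pt "0 0 0 0 0" --pt "0 0.027 0 -0.344 0" --pt "0 0.027 0 -0.344 0" --pt "0 0.08 0 -0.336 0" --pt "0 0.08 0 -0.336 0" --pt "0 0.13 0 -0.32 0" --pt "0 0.13 0 -0.32 0" --pt "0 0.18 0 -0.296 0" --pt "0 0.18 0 -0.296 0" --pt "0 0 0 0 0"

```text
time: 10.6
tool_pos: [0.4732, -0.204, 0.1363]
tool_rot: [3.141, -0.001, 3.126]
contact_force: [-0.1, -0.0, -0.7]
opening: 0.0262
```

```bash
python3 look.py 5 top scene; python3 ov2.py 5 0.018 0 0 0 0
```

```text
10.7 [ 0.4731 -0.2042  0.1372] [ 3.1412e+00 -5.0000e-04  3.1259e+00] [ 0.12  0.68 -1.18] 0.0263
```

View pics/ovh_scene5.png

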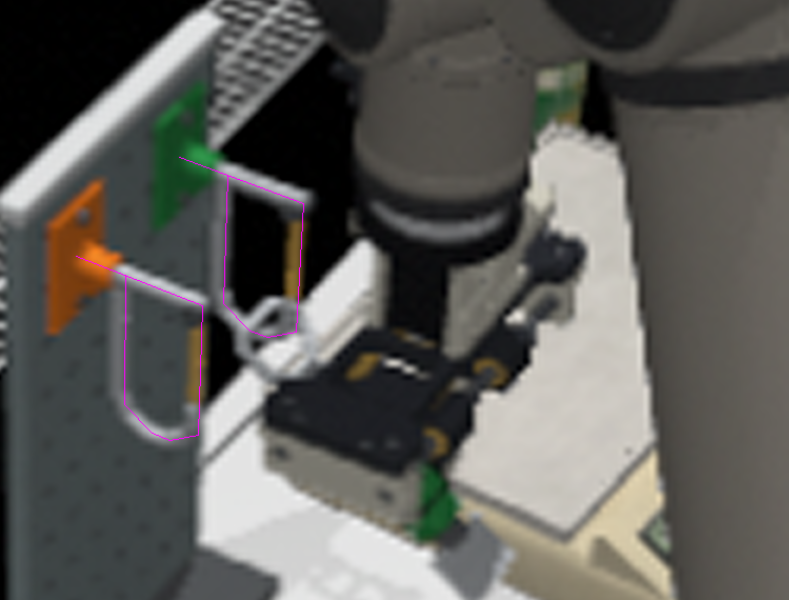

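The tool has turned in the pads, the ring is in the bend and the gate is shut. I'll release it and back off.

Call:
step_arm --pt "0.6 0 0 0 0" --pt "1 0 0 0 0" --pt "1 0 0 0 0" --pt "1 0 0 0 0" --pt "1 -0.5 0 0 0" --pt "1 -1 0 0.3 0" --pt "1 -1 0 1 0" --pt "1 -1 0 1 0" --pt "1 -0.5 0 1 0"

```text
time: 11.6
tool_pos: [0.3712, -0.2039, 0.2208]
tool_rot: [3.141, -0.001, 3.125]
contact_force: [0.0, -0.7, -0.1]
opening: 0.0907
```

```bash
python3 look.py 6 top scene; python3 ov2.py 6 0.018 0 0 0 0
```

```text
11.7 [ 0.3731 -0.2053  0.2231] [-3.1376  0.0049  3.1245] [ 0.65 -0.94 -1.  ] 0.0919
```

View pics/scene6.png

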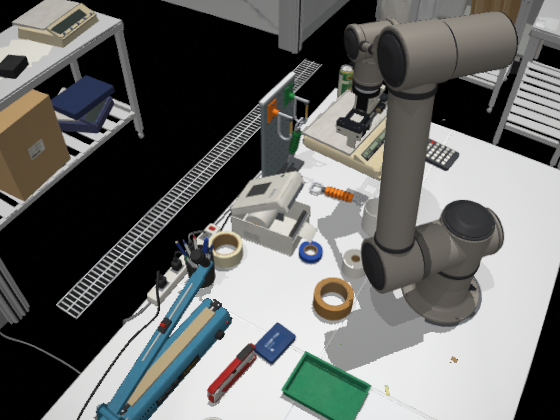

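View pics/top6.png

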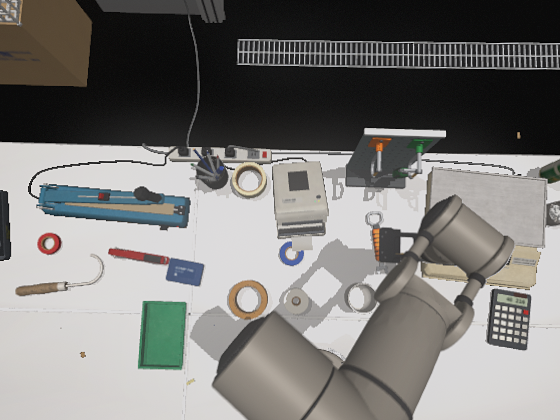

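The green tool hangs at (293,140) in the scene view. Next, a wrist look at the orange tool.

Call:
step_arm --pt "1 0.8 0.5 0.2 0.6" --pt "1 0.8 0.5 0 0.6" --pt "1 0.8 0.5 0 0.6" --pt "1 0.7 0.3 0 0" --pt "1 0 0 0 0" --pt "1 0 0 0 0"

```text
time: 12.3
tool_pos: [0.4503, -0.159, 0.2241]
tool_rot: [3.141, -0.001, -3.013]
contact_force: [-0.1, 0.2, 0.1]
opening: 0.092
```

```bash
python3 look.py 7 wrist; python3 - <<'E'
from fit import fit
fit("pics/wrist7.npz",(5,22),(200,360,10,235),(0.398,-0.1705,7.5),"w7")
E
```

```text
12.35 [ 0.45   -0.1593  0.2243] [ 3.1409e+00 -1.3000e-03 -3.0135e+00] [-0.23  0.01 -0.2 ] 0.0919
pics/wrist7.npz [ 0.3964 -0.1669  7.912 ] cost 0.27
```

View pics/fit_w7.png

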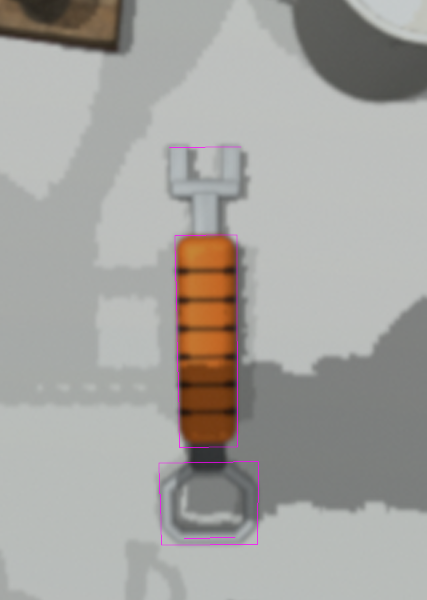

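View pics/wrist7.png

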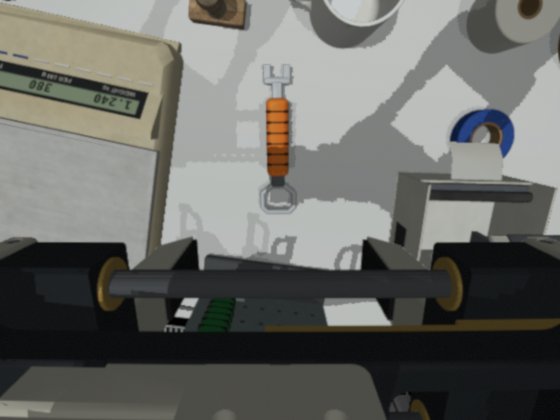

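```bash
python3 - <<'E'
from h import *
for n in("wrist7","top0"):
    W=cloud(dict(np.load(f"pics/{n}.npz"))).reshape(-1,3);W=W[np.isfinite(W[:,0])]
    for x0 in (.30,.33,.36,.39,.42):
        m=(W[:,0]>x0)&(W[:,0]<x0+.03)&(W[:,2]>.03)&(W[:,2]<.3);P=W[m]
        a=P[(P[:,1]<-.2)&(P[:,1]>-.4)];b=P[(P[:,1]>-.15)&(P[:,1]<.0)]
        print(n,x0,"right obj:",a[a[:,1].argmax()].round(3) if len(a) else None,np.percentile(a[:,2],95).round(3) if len(a) else '',"left obj:",b[b[:,1].argmin()].round(3) if len(b) else None,np.percentile(b[:,2],95).round(3) if len(b) else '')
E
```

```text
wrist7 0.3 right obj: [ 0.33  -0.279  0.031] 0.058 left obj: None 
wrist7 0.33 right obj: [ 0.33  -0.279  0.03 ] 0.058 left obj: None 
wrist7 0.36 right obj: [ 0.36  -0.281  0.033] 0.073 left obj: None 
wrist7 0.39 right obj: [ 0.42  -0.209  0.3  ] 0.077 left obj: [ 0.415 -0.115  0.298] 0.3
wrist7 0.42 right obj: [ 0.45  -0.204  0.239] 0.299 left obj: [ 0.434 -0.114  0.26 ] 0.296
top0 0.3 right obj: [ 0.328 -0.283  0.037] 0.06 left obj: None 
top0 0.33 right obj: [ 0.342 -0.283  0.037] 0.061 left obj: None 
top0 0.36 right obj: [ 0.369 -0.286  0.037] 0.073 left obj: None 
top0 0.39 right obj: [ 0.4   -0.286  0.031] 0.078 left obj: [ 0.419 -0.016  0.07 ] 0.077
top0 0.42 right obj: [ 0.422 -0.288  0.034] 0.079 left obj: [ 0.425 -0.015  0.086] 0.194
```

Call:
step_arm --pt "1 -0.734 -0.103 0 0.12" --pt "1 -0.734 -0.103 -0.6 0" --pt "1 -0.734 -0.103 -0.6 0" --pt "1 -0.734 -0.103 -0.6 0" --pt "1 0 0 -1 0" --pt "1 0 0 -1 0" --pt "1 0 0 -1 0" --pt "1 0 0 -1 0" --pt "1 0 0 -1 0" --pt "1 0 0 -1 0" --pt "1 0 0 -0.6 0" --pt "1 0 0 -0.3 0"

```text
time: 13.55
tool_pos: [0.3759, -0.1695, 0.0064]
tool_rot: [3.14, -0.002, -3.005]
contact_force: [0.2, -0.2, 1.0]
opening: 0.0919
```

Call:
step_arm --squeeze 35 --pt "1 0 0 -0.1 0" --pt "0 0 0 0 0" --pt "0 0 0 0 0" --pt "0 0 0 0 0" --pt "0 0 0 0 0" --pt "0 0 0 0 0" --pt "0 0 0 0 0" --pt "0 0 0 0 0" --pt "0 0 0 0 0" --pt "0 0 0 0 0" --pt "0 0 0 0 0"

```text
time: 14.65
tool_pos: [0.3772, -0.1696, 0.0049]
tool_rot: [3.142, 0.0, -3.004]
contact_force: [-0.9, -0.2, -0.0]
opening: 0.0256
```

Call:
step_arm --pt "0 0 0 0.5 0" --pt "0 0 0 1 0" --pt "0 0 0 1 0" --pt "0 0 0 1 0" --pt "0 0 0.3 1 -0.4" --pt "0 0 0.3 1 -0.4" --pt "0 0 0.4 1 -0.4" --pt "0 0 0.4 1 -0.4" --pt "0 0.3 0.4 1 -0.31" --pt "0 0.3 0.4 0.82 0" --pt "0 0.3 0 0 0" --pt "0 0 0 0 0"

```text
time: 15.85
tool_pos: [0.4001, -0.1146, 0.2374]
tool_rot: [-3.142, 0.0, 3.127]
contact_force: [-0.3, 0.1, 0.1]
opening: 0.026
```

Call:
step_arm --pt "0 0 0 0 0" --pt "0 0 0 0 0"

```text
time: 16.05
tool_pos: [0.3988, -0.1146, 0.2367]
tool_rot: [3.14, -0.003, 3.126]
contact_force: [0.5, -0.3, 0.5]
opening: 0.0256
```

```bash
python3 look.py 8 top scene; python3 ov2.py 8 0.02 $(python3 -c "
from cell import sensors
import math
s=sensors.observe();p=s['tool_pos'];print(*p,(s['tool_rot'][2]%(2*math.pi))-math.pi)")
```

```text
16.15 [ 0.399  -0.1147  0.2371] [ 3.1408e+00 -1.7000e-03  3.1258e+00] [-0.51 -0.14 -1.5 ] 0.026
```

View pics/ovh_top8.png

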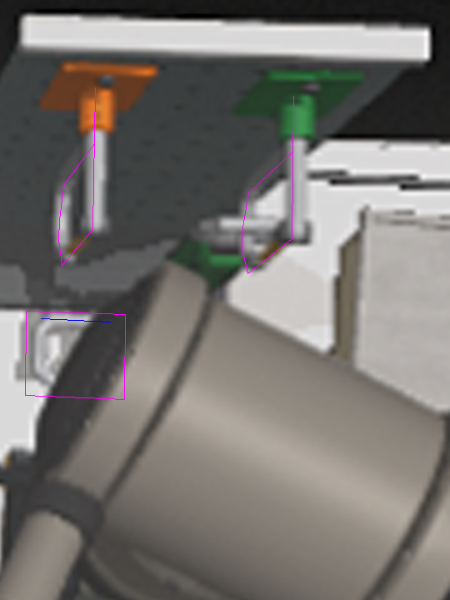

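View pics/ovh_scene8.png

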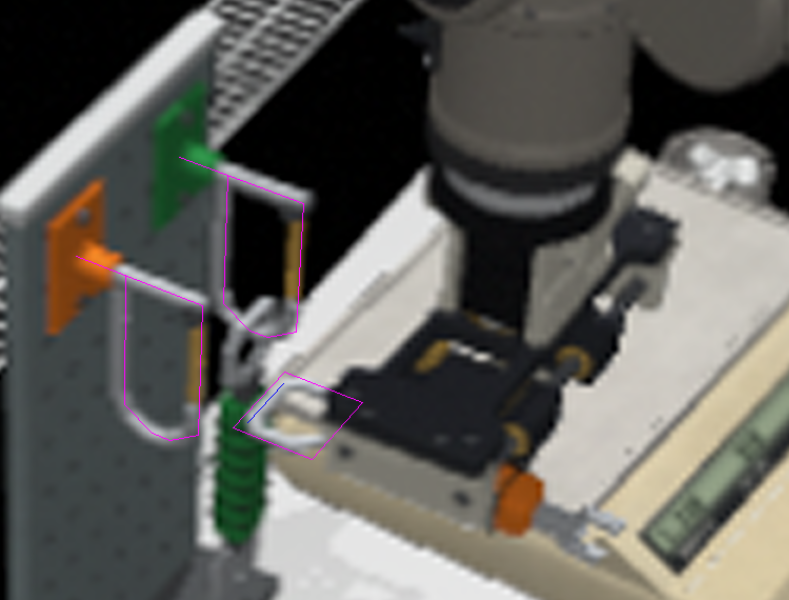

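Call:
step_arm --pt "0 0 -0.06 -0.13 0" --pt "0 0.35 0 0 0" --pt "0 0.35 0 0 0" --pt "0 0.35 0 0 0" --pt "0 0.35 0 0 0" --pt "0 0.35 0 0 0" --pt "0 0.2 0 0 0" --pt "0 0.22 0 0 0" --pt "0 0 0 0 0"

```text
time: 17.05
tool_pos: [0.454, -0.1159, 0.2342]
tool_rot: [3.141, -0.001, 3.127]
contact_force: [-3.0, 0.2, -4.2]
opening: 0.0257
```

```bash
python3 look.py 9 top scene; python3 ov2.py 9 0.018 $(python3 -c "
from cell import sensors
import math
s=sensors.observe();p=s['tool_pos'];print(*p,(s['tool_rot'][2]%(2*math.pi))-math.pi)")
```

```text
17.15 [ 0.4535 -0.1159  0.2342] [ 3.1411e+00 -1.4000e-03  3.1265e+00] [-2.45 -0.13 -3.54] 0.0259
```

View pics/ovh_top9.png

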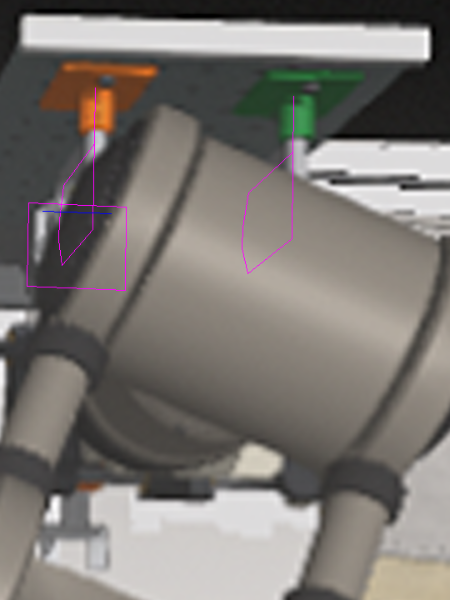

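View pics/ovh_scene9.png

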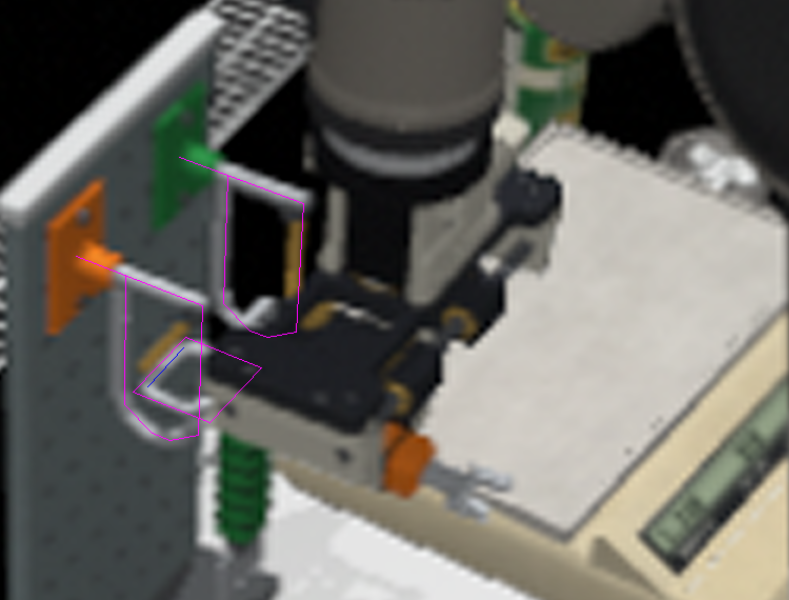

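The orange gate is open behind the bar and the forces match the green insertion. I'll lower it.

Call:
step_arm --pt "0 0 0 -0.3 0" --pt "0 0 0 -0.3 0" --pt "0 0 0 -0.3 0" --pt "0 0 0 -0.22 0" --pt "0 0 0 0 0"

```text
time: 17.65
tool_pos: [0.4537, -0.116, 0.2059]
tool_rot: [3.141, -0.001, 3.126]
contact_force: [0.1, 0.4, -0.3]
opening: 0.0257
```

```bash
python3 look.py 10 top scene; python3 ov2.py 10 0.018 $(python3 -c "
from cell import sensors
import math
s=sensors.observe();p=s['tool_pos'];print(*p,(s['tool_rot'][2]%(2*math.pi))-math.pi)")
```

```text
17.75 [ 0.4541 -0.1161  0.2067] [3.1416e+00 4.0000e-04 3.1264e+00] [-0.19  0.26 -0.51] 0.0258
```

View pics/ovh_scene10.png

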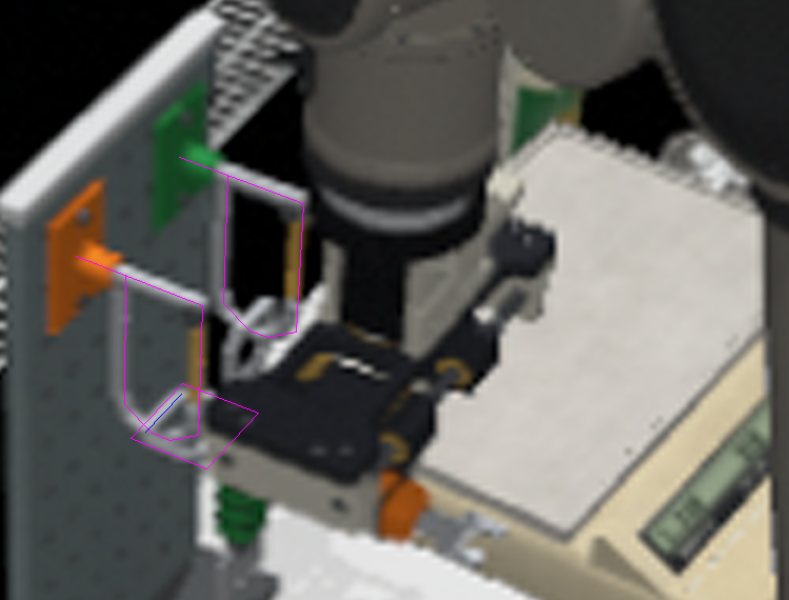

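Call:
step_arm --squeeze 4 --pt "0 0 0 -0.16 0" --pt "0 0 0 0 0" --pt "0 0.027 0 -0.344 0" --pt "0 0.027 0 -0.344 0" --pt "0 0.08 0 -0.336 0" --pt "0 0.08 0 -0.336 0" --pt "0 0.13 0 -0.32 0" --pt "0 0.13 0 -0.32 0" --pt "0 0.18 0 -0.296 0" --pt "0 0.18 0 -0.296 0" --pt "0 0 0 0 0"

```text
time: 18.85
tool_pos: [0.4749, -0.1159, 0.1368]
tool_rot: [3.141, -0.001, 3.127]
contact_force: [-0.3, -0.6, 0.4]
opening: 0.0255
```

```bash
python3 look.py 11 top scene; python3 ov2.py 11 0.018 0 0 0 0
```

```text
18.95 [ 0.4747 -0.116   0.1377] [ 3.1413e+00 -5.0000e-04  3.1266e+00] [ 0.46 -1.19 -0.94] 0.026
```

View pics/ovh_scene11.png

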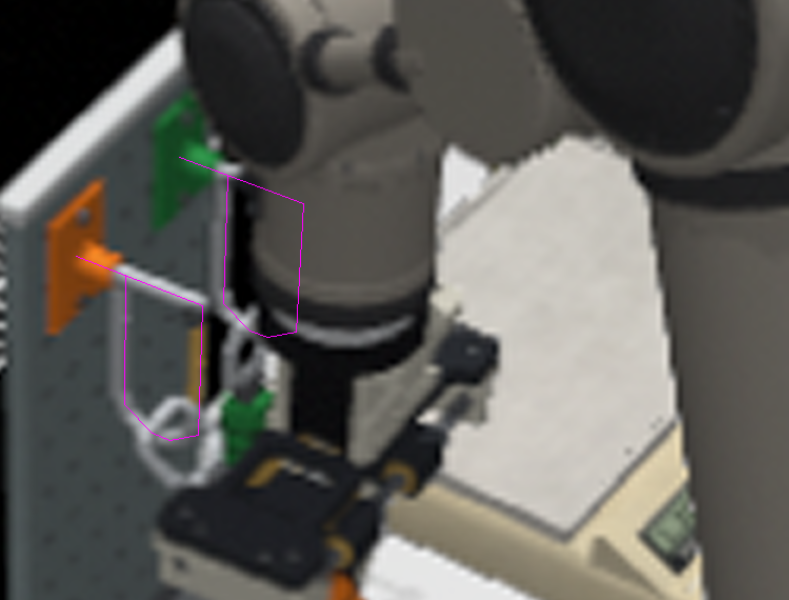

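Call:
step_arm --pt "0.6 0 0 0 0" --pt "1 0 0 0 0" --pt "1 0 0 0 0" --pt "1 0 0 0 0" --pt "1 -0.5 0 0 0" --pt "1 -1 0 0.3 0" --pt "1 -1 0.5 1 0" --pt "1 -1 1 1 0" --pt "1 -0.5 1 1 0" --pt "1 0 1 1 0" --pt "1 0 1 0 0" --pt "1 0 1 0 0"

```text
time: 20.15
tool_pos: [0.3749, 0.0223, 0.2465]
tool_rot: [-3.141, 0.003, 3.126]
contact_force: [0.1, -0.5, -0.3]
opening: 0.0917
```

Call:
step_arm --pt "1 0 1 0 0" --pt "1 0 1 0 0" --pt "1 0 1 0 0" --pt "1 0 1 0 0" --pt "1 0 0 0 0" --pt "1 0 0 0 0" --pt "1 0 0 0 0" --pt "1 0 0 0 0" --pt "1 0 0 0 0" --pt "1 0 0 0 0" --pt "1 0 0 0 0" --pt "1 0 0 0 0"

```text
time: 21.35
tool_pos: [0.3747, 0.1213, 0.2454]
tool_rot: [3.141, -0.0, 3.126]
contact_force: [0.1, -0.0, 0.5]
opening: 0.0918
```

Call:
step_arm --pt "1 0 0 0 0" --pt "1 0 0 0 0" --pt "1 0 0 0 0" --pt "1 0 0 0 0" --pt "1 0 0 0 0" --pt "1 0 0 0 0" --pt "1 0 0 0 0" --pt "1 0 0 0 0" --pt "1 0 0 0 0" --pt "1 0 0 0 0" --pt "1 0 0 0 0" --pt "1 0 0 0 0"

```text
time: 22.55
tool_pos: [0.3747, 0.1214, 0.2454]
tool_rot: [3.141, 0.0, 3.126]
contact_force: [0.0, -0.2, 0.4]
opening: 0.0916
```

```bash
python3 look.py 12 top scene; python3 ov2.py 12 0.018 0 0 0 0; python3 - <<'E'
import cv2
cv2.imwrite("pics/zs12.png",cv2.resize(cv2.imread("pics/scene12.png")[70:200,240:400],None,fx=4.6,fy=4.6,interpolation=cv2.INTER_CUBIC))
E
```

```text
22.65 [0.3747 0.1214 0.2454] [ 3.1415 -0.      3.1263] [0.51 0.21 0.01] 0.0919
```

View pics/zs12.png

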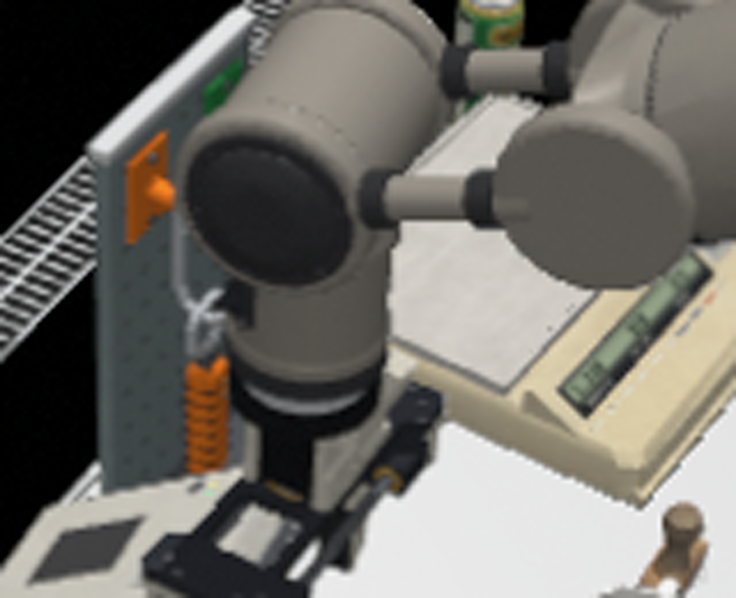

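View pics/top12.png

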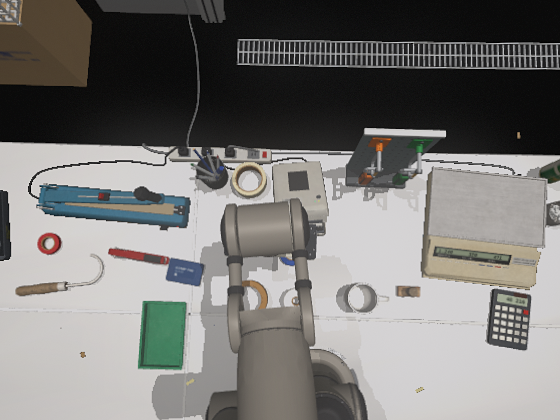

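The arm blocks the scene view, so I'll move it further aside and check both hooks.

Call:
step_arm --pt "1 0 1 0 0" --pt "1 0 1 0 0" --pt "1 0 1 0 0" --pt "1 0 1 0 0" --pt "1 0 1 0 0" --pt "1 0 1 0 0" --pt "1 0 1 0 0" --pt "1 0 0 0 0" --pt "1 0 0 0 0" --pt "1 0 0 0 0"

```text
time: 23.65
tool_pos: [0.3747, 0.2957, 0.2453]
tool_rot: [-3.141, -0.0, 3.126]
contact_force: [0.5, -0.8, -0.6]
opening: 0.0918
```

```bash
python3 look.py 13 top scene; python3 - <<'E'
import cv2,numpy as np
cv2.imwrite("pics/zs13.png",cv2.resize(cv2.imread("pics/scene13.png")[70:200,240:340],None,fx=4.6,fy=4.6,interpolation=cv2.INTER_CUBIC))
a=cv2.imread("pics/top0.png").astype(int);b=cv2.imread("pics/top13.png").astype(int)
cv2.imwrite("pics/diff13.png",np.clip(abs(a-b).max(2)*2,0,255).astype(np.uint8))
E
```

```text
23.75 [0.3748 0.2956 0.2455] [-3.1415e+00  1.0000e-04  3.1253e+00] [ 0.38  1.23 -0.45] 0.092
```

View pics/zs13.png

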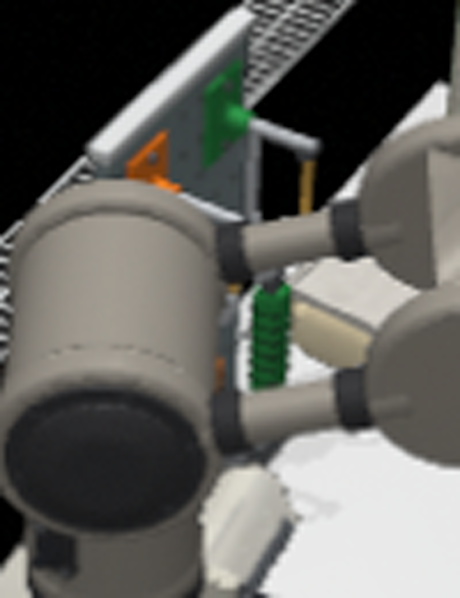

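View pics/diff13.png

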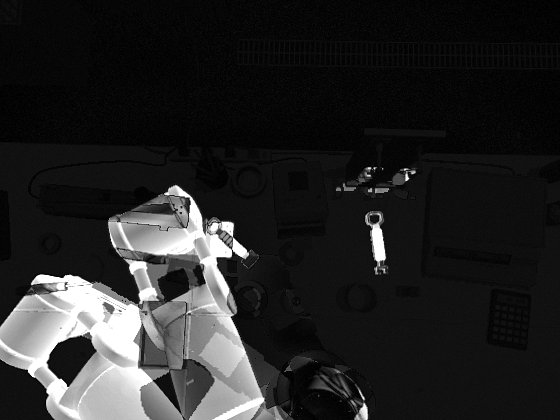

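Call:
step_arm --pt "1 -0.8 0.9 0 0" --pt "1 -0.8 0.9 0 0" --pt "1 -0.8 0.9 0 0" --pt "1 -0.8 0.9 0 0" --pt "1 -0.8 0.9 0 0" --pt "1 -0.8 0.9 0 0" --pt "1 -0.8 0.9 0 0" --pt "1 -0.6 0.9 0 0" --pt "1 0 0 0 0" --pt "1 0 0 0 0"

```text
time: 24.75
tool_pos: [0.2199, 0.4759, 0.2453]
tool_rot: [-3.141, 0.0, 3.127]
contact_force: [0.8, 0.9, -0.5]
opening: 0.0919
```

```bash
python3 look.py 14 top scene; python3 - <<'E'
import cv2,numpy as np
cv2.imwrite("pics/zs14.png",cv2.resize(cv2.imread("pics/scene14.png")[70:200,240:360],None,fx=4.6,fy=4.6,interpolation=cv2.INTER_CUBIC))
a=cv2.imread("pics/top0.png").astype(int);b=cv2.imread("pics/top14.png").astype(int)
cv2.imwrite("pics/diff14.png",np.clip(abs(a-b).max(2)*2,0,255).astype(np.uint8))
cv2.imwrite("pics/zt14.png",cv2.resize(cv2.imread("pics/top14.png")[120:210,330:450],None,fx=6,fy=6,interpolation=cv2.INTER_CUBIC))
E
```

```text
24.85 [0.2205 0.4755 0.2454] [-3.1412e+00  3.0000e-04  3.1253e+00] [-0.55 -0.06 -0.54] 0.0918
```

View pics/zs14.png

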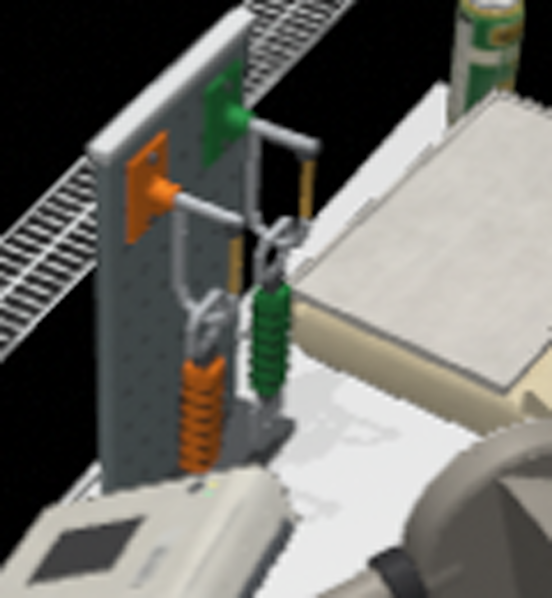

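View pics/zt14.png

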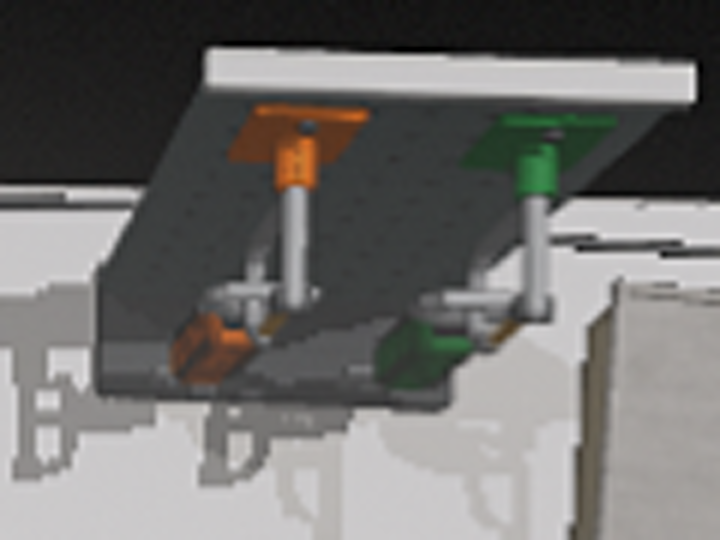

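View pics/diff14.png

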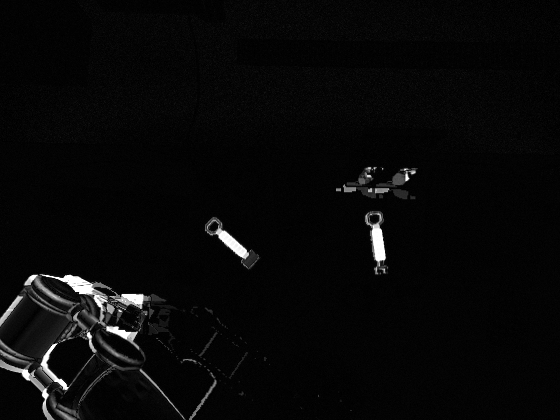

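Both tools hang eye up with the gates shut, and the difference image shows no bystander moved. One stillness check, then I'll hand in.

Call:
step_arm --pt "1 0 0 0 0" --pt "1 0 0 0 0" --pt "1 0 0 0 0" --pt "1 0 0 0 0" --pt "1 0 0 0 0" --pt "1 0 0 0 0" --pt "1 0 0 0 0" --pt "1 0 0 0 0" --pt "1 0 0 0 0" --pt "1 0 0 0 0"

```text
time: 25.85
tool_pos: [0.2197, 0.4764, 0.2454]
tool_rot: [3.142, -0.0, 3.126]
contact_force: [0.3, -0.5, -0.5]
opening: 0.0919
```

```bash
python3 look.py 15 top scene; python3 - <<'E'
import cv2
for n,(a,b,c,d) in {"top":(120,210,330,450),"scene":(70,200,240,330)}.items():
    x=cv2.imread(f"pics/{n}14.png").astype(int)[a:b,c:d];y=cv2.imread(f"pics/{n}15.png").astype(int)[a:b,c:d];print(n,abs(x-y).max(),(abs(x-y).max(2)>25).sum())
E
```

```text
25.95 [0.2197 0.4764 0.2454] [3.1416 0.     3.1265] [-0.06 -0.7  -0.29] 0.092
top 55 1
scene 79 19
```

Call:
step_arm --pt "1 0 0 0 0" --pt "1 0 0 0 0" --pt "1 0 0 0 0" --pt "1 0 0 0 0" --pt "1 0 0 0 0" --pt "1 0 0 0 0" --pt "1 0 0 0 0" --pt "1 0 0 0 0" --pt "1 0 0 0 0" --pt "1 0 0 0 0" --pt "1 0 0 0 0" --pt "1 0 0 0 0"

```text
time: 27.15
tool_pos: [0.2197, 0.4764, 0.2454]
tool_rot: [3.142, 0.0, 3.126]
contact_force: [0.2, -0.7, -0.2]
opening: 0.0918
```

```bash
python3 look.py 16 top scene; python3 - <<'E'
import cv2,numpy as np
for n,(a,b,c,d) in {"top":(120,210,330,450),"scene":(70,200,240,330)}.items():
    x=cv2.imread(f"pics/{n}15.png").astype(int)[a:b,c:d];y=cv2.imread(f"pics/{n}16.png").astype(int)[a:b,c:d];m=abs(x-y).max(2)>25;print(n,m.sum(),(np.argwhere(m)+[a,c])[:12].tolist())
E
```

```text
27.25 [0.2197 0.4764 0.2454] [ 3.1415 -0.      3.1263] [ 0.09  0.44 -0.11] 0.0922
top 0 []
scene 1 [[189, 324]]
```

```bash
python3 -c "
from cell import hand_in
print(hand_in())"
```

```text
the job is handed in; nothing more can be done
None
```

Both tools are hung on the hook of their own colour, and the job was handed in at about 27 s of the 72 s allowed. For each one I gripped the handle, pushed the eye bar in through the gate and lowered it until the gate snapped shut. I then swung the handle down on a light grip and released it.

**Hanging:** the last pictures show both eyes in the bends, eye up, with both gates closed and the gripper well clear. Two pictures 1.3 s apart differed by 0 pixels around the hooks in the top view and 1 pixel in the scene view. The pair before that showed 1 and 19 changed pixels, so there may have been a slight sway until just before hand-in.

**Other things on the table:** comparing the top view with the start picture shows only the two tools, their shadows and the arm changed. No bystander moved.

**Forces and accuracy:** the wrist force readings I took stayed under about 6 N. The top and scene cameras disagreed by up to 4 mm on the hook position, so I aligned each tool from views showing its eye and hook together. The top view of the orange insertion was partly blocked by the arm, so I relied on the scene camera there.

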